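Index a sample wheel to the reader and hold it

TASK

Gently pick up the slim capped glass vial (grip it with less than 40 N and keep it upright), stand it fully down in the cup of the sample wheel and let go of it. Then take the wheel's bar knob and turn it clockwise, seen from above, against its return spring, three clicks from home to the third stop in front of the reader, without running on towards the fourth. Finish still gripping the knob there and holding it still, for the wheel springs home when let go; leave the other things on the bench where they stand.

Things in the scene. Friction and masses are not known exactly. Their poses are not given: they have to be found in the camera images.
- vial_center (a point): Centre of the sample vial: a straight upright glass cylinder 22 mm in diameter and 90 mm tall with its white cap (the cap is the top 14 mm, same diameter), 30 to 65 g, loose on the bench among a wide low jar (52 mm wide) and a larger bottle (58 mm wide). The point is on its axis, 45 mm above its foot; its z axis points up the vial.
- cup (a point): Centre of the inner floor of the cup on the sample wheel (62 mm above the bench). A round grey plastic socket, inner diameter 25.5 mm, flaring to 34 mm at the mouth, its rim 24 mm above its floor. It stands on the wheel 85 mm from the wheel's axis and moves with the wheel; z up. The seated vial's centre is 45 mm above this point.
- knob_bar (a point): Grip centre of the wheel's knob, on the wheel's vertical axis, 110 mm above the bench. The knob is a black bar 40 mm long, 14 mm thick and 42 mm tall (from 88 to 130 mm above the bench), rigid with the wheel. The point's x axis lies along the bar and points towards the cup, y across its 14 mm thickness, z up.
- indexer: The wheel's fixed base, a white drum of 250 mm diameter; origin on the wheel's axis at bench level, z up. On it turns the aluminium wheel, 216 mm in diameter, face 60 mm above the bench; a 24 mm round hub rises from the face to the bar of the knob. Outside the wheel at the third stop stands the white reader block, part of the base, 118 mm high, its face 128 mm from the axis.
- wheel (a joint): Turn of wheel and knob, rad, 0 at home (hard stop), growing clockwise seen from above. A sprung ball clicks into a stop every 24 degrees: stops at 0.419, 0.838, 1.257 (third), 1.676; end of travel 1.80. A return spring (0.12 N m per rad from home) overcomes the clicks (about 0.03 N m): let go, the wheel runs back home. Turning takes up to 0.18 N m.

How it is judged:
By the outcome, as a careful person would: the job done as asked, in the order asked, and still so for the second after the job is handed in, while the arm keeps its last pose, push and grip.
It also fails if it takes over 51 s, if anything falls off the work surface, if the arm or the gripper's body presses on something with over 40 N, if the wrist force passes 120 N, or if a joint passes its speed limit or range.

ROBOT

A 6-joint arm with a two-finger parallel gripper is mounted at the origin on the work surface. World frame = base frame: x ahead of the robot, y to its left, z up, the work surface at z = 0. Lengths are in m, angles in rad, forces in N, time in s.
With the tool pointing down it reaches from about 0.25 to 0.725 m from the base axis. Payload 4 kg.
Tool frame: the origin (TCP) lies midway between the tips of the shut fingers; the grasp point (between the pads) lies 19 mm behind it (bot.grasp_offset is the distance from the TCP to the grasp point, in m); z points along the fingers, y is the direction in which the jaws open and shut (so a half turn about z gives the same grasp; the last joint's range is limited). The gripper opens to 85 mm and grips with 20 to 120 N. Pads are 22 mm wide; open, the fingers measure 114 mm over their backs; the gripper's body (76 mm by 85 mm) begins 54 mm behind the grasp point. The pads swing forward as they close: fully open they stand 13 mm farther back than shut.
Start: joints at [1.116, 0.241, 0.005, 1.335, 0, 1.571], TCP at [0.22, 0.449, 0.231] pointing down, gripper open.
Joint ranges: [-2.72, 2.72], [-1.05, 1.87], [-1.09, 1.28], [-1.99, 2.15], [-1.42, 1.44], [-3.14, 3.14]. Speed limits (rad/s): [2.79, 2.79, 3.14, 3.14, 3.14, 3.14].

INTERFACE

Orientations are given as a unit quaternion [x, y, z, w].
In Python, from workcell import sensors, optics, bot gives the robot as it stands.
- The arm moves only by the tool apply_moves, never from a script. Its argument "plan" is one flat list of numbers, 6 for each row, row after row: the shift along the tool's x, y, z in m, then the turn, a rotation vector about the tool's x, y, z in rad. In form: [tx, ty, tz, ax, ay, az, tx, ty, tz, ax, ay, az, ...]. A call has 1 to 12 rows; each row is the pose to reach, as a shift and turn from the pose commanded when the call began, along the tool's axes at that moment; what a row does not reach only later rows make up. A row lasts 1/12 s, in which the tool goes at most 41.7 mm and 7.16 degrees, less where a joint would pass 70% of its speed; a pose out of reach is approached as far as the arm can. A call with a gripper value outside its range is refused whole. "grip" is the finger opening in m, from 0 to 0.0854, set as the call begins (left out, the last holds). The fingers move at their own pace and stop on an object; the grip force is fixed at half the most. Time passes only in rows, so rows that repeat a pose let the fingers close. It gives the time, the measured TCP pose, the force and the opening at its end, in the units of the state.
- sensors.get_obs(): the state, without advancing time (a new reading comes with each control period).
- optics.camera(name): name is "scene" or "top" or "wrist"; returns a dict with "pixels" (384x512x3 uint8, red, green, blue), "fx", "fy", "cx", "cy" (pixels), "pose" (4x4, takes a point from camera to world coordinates); the wrist camera has in their place "tool_from_camera" (4x4, takes a point from camera to tool coordinates, whose origin is the TCP and whose axes are the flange's). Camera axes: x right, y up, looking along -z (the intrinsics and any distortion apply to the point x, -y, -z); pixel columns grow to the right and rows downward; lengths in m; the calibration is good to about 2 mm. The wrist camera is an equidistant fisheye: a pixel r from the principal point sees the ray r / f radians off the axis. A picture is of the moment at which its call begins: read the wrist's pose just before it. There is no depth.
- bot.job_done(): hands the job in, once; it reports no verdict.
The state is a dict: "clock": time; "joint_pos": joint angles; "joint_vel": joint speeds; "tau": joint torques, N m; "eef_pos": TCP position; "tool_rot": TCP orientation; "ft_force": force on the tool from outside, world axes, zero at the start; "ft_torque": the same for the moment, N m; "grip_width": finger opening in m.
Only numpy, scipy, OpenCV 4.12 (cv2) and the standard library are available. Lean on these libraries where they do the work, as an engineer would, in place of code of your own. Each camera call takes 0.05 s, during which the arm holds its last target.

## Working session

There is one attempt and no reset: what is moved stays moved. The work goes in short steps, Python scripts to look and compute and a tool call to move; the robot and the scene stay as the last step left them, time stands still between calls to the robot, and variables do not carry over. Pictures are saved under pics/ and viewed, and the job is handed in when it is done.

Besides the shell and the picture viewer there is one more tool, called after "Call:" as name(argument=value, ...), one argument or row to a line, values as JSON. apply_moves: Moves the arm, as the interface text tells. Its arguments: {"type":"object","properties":{"plan":{"type":"array","items":{"type":"number"}},"grip":{"type":"number"}},"required":["plan"]}

```bash
mkdir -p pics; ls
python3 - <<'E'
from workcell import sensors, optics, bot
import cv2,numpy as np
o=sensors.get_obs(); print(o)
for n in ["scene","top","wrist"]:
    c=optics.camera(n); cv2.imwrite(f"pics/{n}0.png",c["pixels"][:,:,::-1])
    print(n,{k:(np.round(v,4).tolist() if k!="pixels" else 0) for k,v in c.items()})
E
```

```text
pics
{'clock': 0.0, 'joint_pos': array([1.11600082e+00, 2.41366467e-01, 3.70162974e-03, 1.33522365e+00,
       1.84986647e-06, 1.57079043e+00]), 'joint_vel': array([ 0.00157425, -0.00090822,  0.00104162,  0.00070428, -0.00024795,
       -0.00055029]), 'tau': array([-5.80659944e-04, -3.72318864e+01,  2.52408493e+01,  1.69809762e-02,
       -9.25328686e-05,  7.78148149e-06]), 'eef_pos': array([0.21935213, 0.44858942, 0.23042759]), 'tool_rot': array([ 2.25440036e-01,  9.74256484e-01, -1.01894292e-03, -2.36736051e-04]), 'ft_force': array([-0.70301768, -0.03222674,  0.39511308]), 'ft_torque': array([-0.01614339, -0.00802075, -0.00630749]), 'grip_width': 0.08560123546321204}
scene {'pixels': 0, 'fx': 352.9984, 'fy': 352.9984, 'cx': 254.2117, 'cy': 187.1806, 'pose': [[-0.467, -0.6441, 0.6059, 0.8842], [0.8842, -0.3478, 0.3118, 0.1392], [0.0099, 0.6813, 0.7319, 0.5604], [0.0, 0.0, 0.0, 1.0]]}
top {'pixels': 0, 'fx': 370.8375, 'fy': 370.8375, 'cx': 252.3698, 'cy': 187.8348, 'pose': [[0.0232, 0.9977, -0.0631, 0.4631], [-0.9996, 0.0241, 0.0129, -0.0522], [0.0144, 0.0628, 0.9979, 0.7371], [0.0, 0.0, 0.0, 1.0]]}
wrist {'pixels': 0, 'fx': 297.3186, 'fy': 297.3186, 'cx': 251.0941, 'cy': 189.4383, 'tool_from_camera': [[0.0005, 0.9567, 0.2912, 0.0745], [1.0, -0.0003, -0.0005, -0.001], [-0.0004, 0.2912, -0.9567, -0.1423], [0.0, 0.0, 0.0, 1.0]]}
```

View pics/scene0.png

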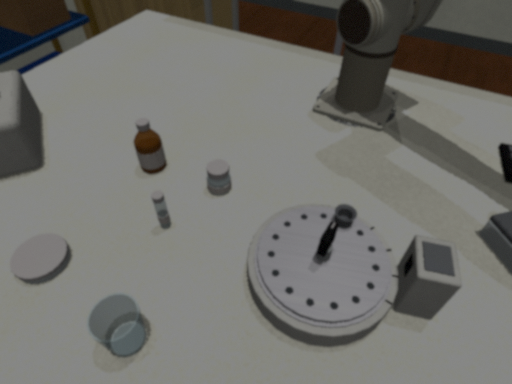

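View pics/top0.png

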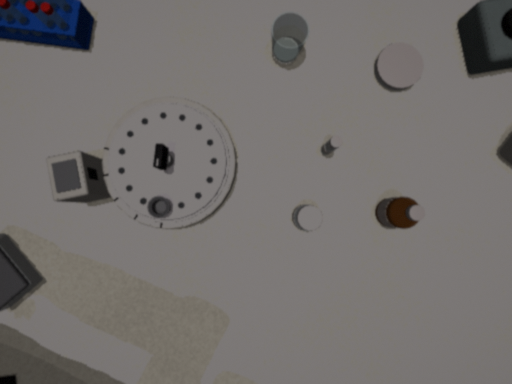

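View pics/wrist0.png

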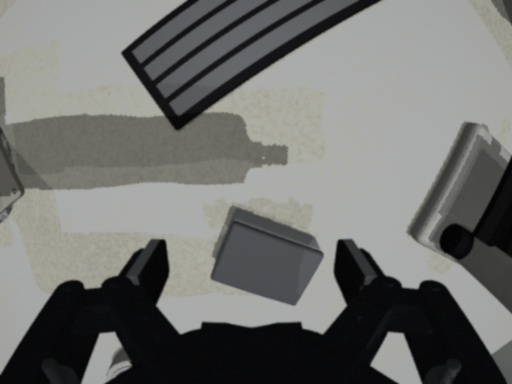

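The scene view shows the vial at about (161,210), the jar at (218,178), the bottle at (149,150), the wheel at (322,262), the cup at (346,214) and the knob at (327,240). In the top view the vial cap is at (335,142), the knob at (161,155) and the cup at (160,207). I'll enlarge both for exact pixels.

Run:
```python
import cv2,numpy as np
t=cv2.imread("pics/top0.png"); s=cv2.imread("pics/scene0.png")
def crop(im,x,y,w,h,k,n): cv2.imwrite(n,cv2.resize(im[y:y+h,x:x+w],None,fx=k,fy=k,interpolation=cv2.INTER_CUBIC))
crop(t,40,90,210,145,3.8,"pics/t_wheel.png")
crop(t,290,120,80,60,10,"pics/t_vial.png")
crop(s,130,180,80,60,10,"pics/s_vial.png")
crop(s,235,190,230,150,3.4,"pics/s_wheel.png")
```

```text
(no output)
```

View pics/t_wheel.png

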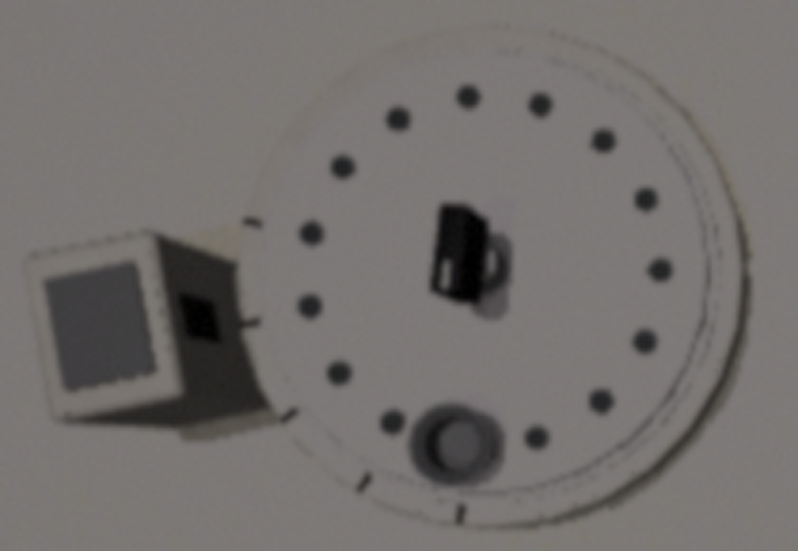

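View pics/t_vial.png

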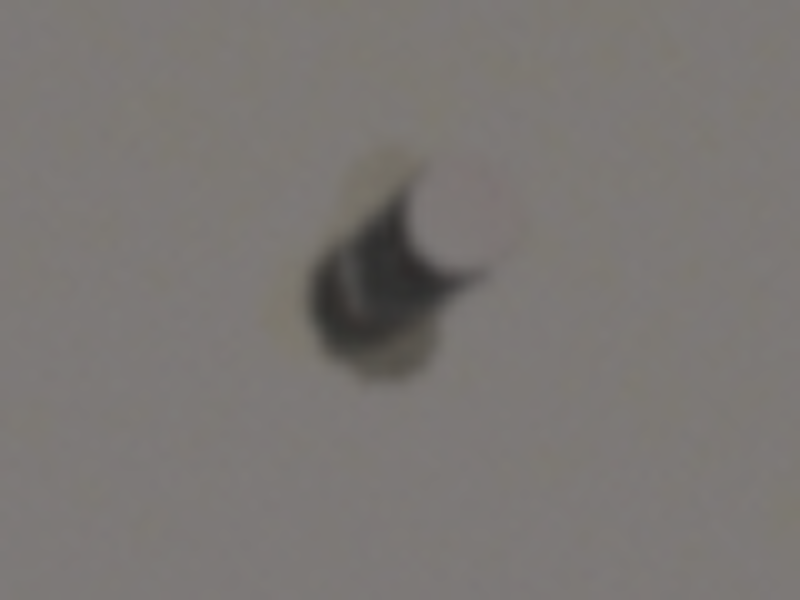

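View pics/s_vial.png

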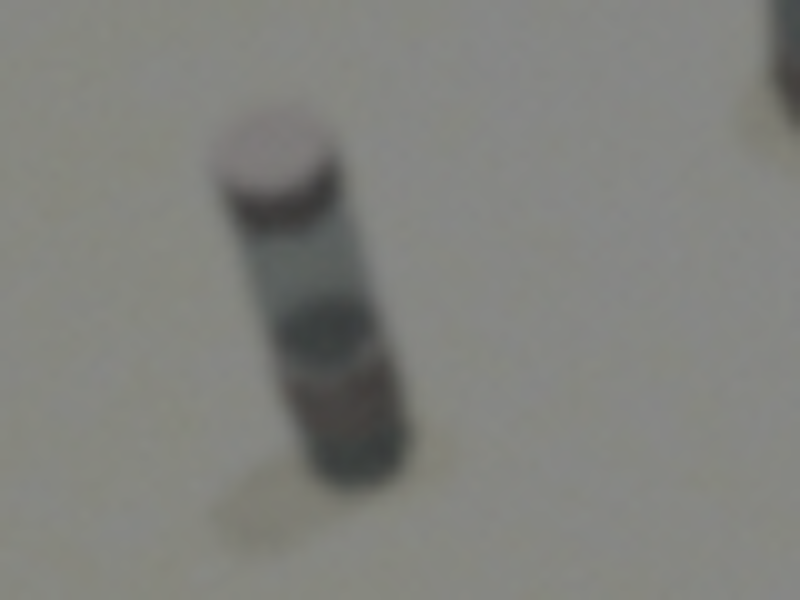

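View pics/s_wheel.png

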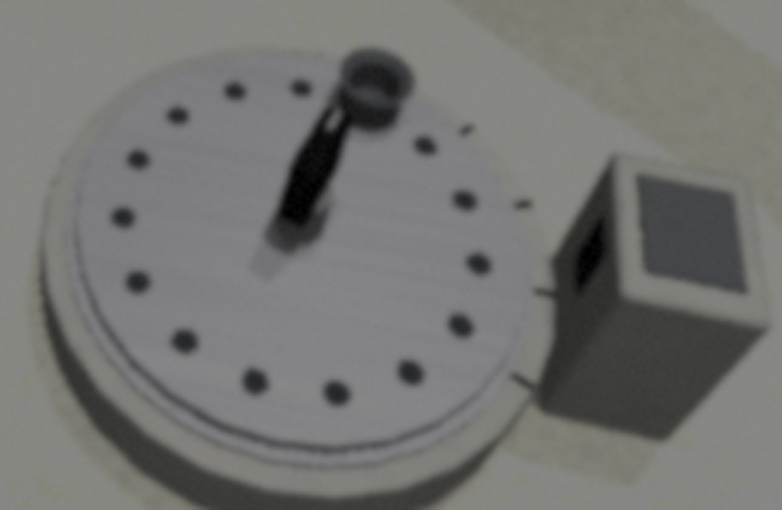

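```bash
cat > h.py <<'E'
from workcell import sensors, optics, bot
import cv2,numpy as np
from scipy.spatial.transform import Rotation as R
def pose(c,o=None):
    if "pose" in c: return c["pose"]
    T=np.eye(4);T[:3,:3]=R.from_quat(o["tool_rot"]).as_matrix();T[:3,3]=o["eef_pos"]
    return T@c["tool_from_camera"]
def ray(c,u,v,o=None):
    P=pose(c,o); a=np.array([(u-c["cx"])/c["fx"],(v-c["cy"])/c["fy"]])
    if "pose" in c: d=np.array([a[0],-a[1],-1])
    else:
        r=np.linalg.norm(a); k=np.sin(r)/max(r,1e-9); d=np.array([a[0]*k,-a[1]*k,-np.cos(r)])
    return P[:3,3],P[:3,:3]@d
def onz(c,u,v,z,o=None):
    p,d=ray(c,u,v,o); return p+d*(z-p[2])/d[2]
def two(r1,r2):
    A=np.array([r1[1],-r2[1]]).T; s=np.linalg.lstsq(A,r2[0]-r1[0],rcond=None)[0]
    a=r1[0]+r1[1]*s[0]; b=r2[0]+r2[1]*s[1]; return (a+b)/2,np.linalg.norm(a-b)
def circ(p):
    p=np.asarray(p); A=np.c_[2*p,np.ones(len(p))]; s=np.linalg.lstsq(A,(p**2).sum(1),rcond=None)[0]
    return s[:2],np.sqrt(s[2]+s[:2]@s[:2])
E
python3 - <<'E'
from h import *
ct=optics.camera("top");cs=optics.camera("scene")
f=lambda x0,y0,k,a,b:(x0+(a+.5)/k-.5,y0+(b+.5)/k-.5)
vt=f(290,120,10,468,208);vs=f(130,180,10,275,148)
print("vial",onz(ct,*vt,.09),onz(cs,*vs,.09),two(ray(ct,*vt),ray(cs,*vs)))
# foot
print("vial foot top",onz(ct,*f(290,120,10,372,285),.0), onz(cs,*f(130,180,10,358,440),.0))
for c,roi,name in [(ct,(40,90,210,145),"top"),(cs,(235,190,230,150),"scene")]:
    x,y,w,h=roi; g=cv2.cvtColor(c["pixels"],cv2.COLOR_RGB2GRAY)[y:y+h,x:x+w]
    g=cv2.resize(g,None,fx=4,fy=4,interpolation=cv2.INTER_CUBIC)
    m=(g<85).astype(np.uint8); n,l,st,ce=cv2.connectedComponentsWithStats(m)
    P=[]
    for i in range(1,n):
        if 250<st[i,4]<900 and max(st[i,2:4])<40:
            q=onz(c,*f(x,y,4,*ce[i]),.06); P.append(q[:2])
    P=np.array(P); 
    from scipy.optimize import least_squares
    r=least_squares(lambda s:np.hypot(*(P-s[:2]).T)-s[2],[*P.mean(0),.085],loss='soft_l1',f_scale=.002)
    C=r.x[:2];print(name,len(P),r.x,np.round(r.fun*1000,1))
    ang=np.degrees(np.arctan2(*(P-C).T[::-1])); k=np.abs(r.fun)<.004
    print(np.sort(np.round(ang[k],1)), np.round(np.mod(ang[k],24),1))
print("cup rim top",onz(ct,*f(40,90,3.8,453,442),.086), "scene",onz(cs,*f(235,190,3.4,377,80),.086))
print("jar",onz(ct,310,217,.05),"bottle",onz(ct,405,212,.05))
E
```

```text
vial [ 0.59174095 -0.20714612  0.09      ] [ 0.59244028 -0.20526075  0.09      ] (array([ 0.59170548, -0.20696821,  0.08851523]), np.float64(0.0011993729709392517))
vial foot top [ 0.5934819  -0.20946247  0.        ] [ 0.5903257  -0.20801766  0.        ]
top 14 [0.55217926 0.09665904 0.08498027] [ 0.1 -0.1 -0.  -0.   0.1 -0.   0.  -0.1  0.1 -0.  -0.2  0.2 -0.1  0.1]
[-160.7 -136.7 -112.7  -88.6  -64.7  -40.7  -16.6    7.3   31.4   55.4
   79.4  103.4  127.4  151.3] [7.3 7.4 7.4 7.3 7.4 7.3 7.4 7.4 7.4 7.3 7.4 7.3 7.3 7.3]
scene 14 [0.55275852 0.09661804 0.08499484] [ 0.  -0.   0.   0.1 -0.1 -0.1 -0.1  0.   0.1 -0.1 -0.1 -0.   0.1 -0. ]
[-160.5 -136.4 -112.4  -88.4  -64.6  -40.6  -16.4    7.4   31.4   55.5
   79.6  103.6  127.6  151.4] [7.5 7.6 7.6 7.4 7.6 7.6 7.4 7.6 7.4 7.6 7.6 7.5 7.4 7.4]
cup rim top [0.46863084 0.10204795 0.086     ] scene [0.47083427 0.10427494 0.086     ]
jar [ 0.45503598 -0.16906238  0.05      ] bottle [ 0.46838074 -0.34601567  0.05      ]
```

```bash
cat >> h.py <<'E'
def rel(x,y,z,psi=None):
    """tool-frame shift and turn to world target; psi = angle (deg) of tool y, tool pointing straight down"""
    o=sensors.get_obs(); M=R.from_quat(o["tool_rot"]).as_matrix()
    cur=np.degrees(np.arctan2(M[1,1],M[0,1])); psi=cur if psi is None else psi
    a=np.radians(psi); T=np.c_[[np.sin(a)*-1,np.cos(a),0],[np.cos(a),np.sin(a),0],[0,0,-1]]
    print("t",round(o["clock"],2),"pos",np.round(o["eef_pos"],4),"psi",round(cur,2),"tilt",np.round(M[:2,2],4),"F",np.round(o["ft_force"],1),"T",np.round(o["ft_torque"],3),"w",round(o["grip_width"],4),"q",np.round(o["joint_pos"],2))
    print("shift",np.round(M.T@(np.array([x,y,z])-o["eef_pos"]),4),"rot",np.round(R.from_matrix(M.T@T).as_rotvec(),4))
E
python3 -c "
from h import *
rel(.592,-.207,.16)"
```

```text
t 0.25 pos [0.2195 0.4489 0.2309] psi 63.94 tilt [-0.0004 -0.0009] F [-0.3  0.1  0.1] T [-0.008  0.024  0.034] w 0.0852 q [1.12 0.24 0.   1.34 0.   1.57]
shift [-0.6227 -0.4256  0.0713] rot [-0.001 -0.    -0.   ]
```

Call:
apply_moves(
  plan=[-0.015,-0.01,0,0,0,0,-0.04,-0.027,0,0,0,0,-0.067,-0.046,0,0,0,0,-0.095,-0.065,0,0,0,0,-0.123,-0.084,0,0,0,0,-0.151,-0.103,0,0,0,0,-0.179,-0.122,0,0,0,0,-0.207,-0.141,0,0,0,0,-0.235,-0.16,0,0,0,0,-0.263,-0.18,0,0,0,0,-0.291,-0.199,0,0,0,0,-0.319,-0.218,0,0,0,0],
)

```text
clock: 1.25
eef_pos: [0.4109, 0.1116, 0.2314]
tool_rot: [0.225, 0.974, 0.0, 0.0]
ft_force: [0.5, 0.6, 0.0]
grip_width: 0.0858
```

Call:
apply_moves(
  plan=[-0.028,-0.019,0,0,0,0,-0.056,-0.038,0,0,0,0,-0.084,-0.057,0,0,0,0,-0.112,-0.076,0.01,0,0,0,-0.14,-0.095,0.02,0,0,0,-0.168,-0.114,0.03,0,0,0,-0.196,-0.133,0.04,0,0,0,-0.224,-0.152,0.05,0,0,0,-0.252,-0.172,0.06,0,0,0,-0.28,-0.192,0.068,0,0,0,-0.297,-0.203,0.07,0,0,0,-0.304,-0.208,0.07,0,0,0],
)

```text
clock: 2.25
eef_pos: [0.5925, -0.21, 0.1593]
tool_rot: [0.227, 0.974, -0.0, -0.001]
ft_force: [-1.0, 0.6, 0.1]
grip_width: 0.0853
```

Run:
```python
from h import *
rel(.592,-.207,.036)
c=optics.camera("wrist"); cv2.imwrite("pics/w1.png",c["pixels"][:,:,::-1])
```

```text
t 2.25 pos [ 0.5925 -0.21    0.1593] psi 63.77 tilt [-0.0018  0.0001] F [-1.   0.6  0.1] T [0.024 0.043 0.011] w 0.0853 q [-0.34  0.53  0.25  1.29 -0.    0.12]
shift [0.0016 0.0025 0.1233] rot [-0.0007 -0.0017 -0.    ]
```

View pics/w1.png

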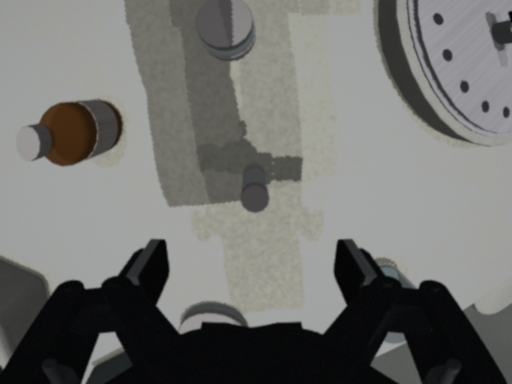

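The wrist view shows the vial between the jaws, with its cap centre at about (255,197). The bottle is at (75,135) and the jar at (226,27), both well clear. I'll check the cap position by its ray at z = 0.09.

Run:
```python
from h import *
o=sensors.get_obs(); c=optics.camera("wrist")
im=c["pixels"][140:240,200:310]; cv2.imwrite("pics/w1c.png",cv2.resize(im[:,:,::-1],None,fx=6,fy=6,interpolation=cv2.INTER_CUBIC))
for uv in [(255,196),(255,198)]: print(onz(c,*uv,.09,o))
```

```text
[ 0.58943975 -0.20617319  0.09      ]
[ 0.590865   -0.20686754  0.09      ]
```

View pics/w1c.png

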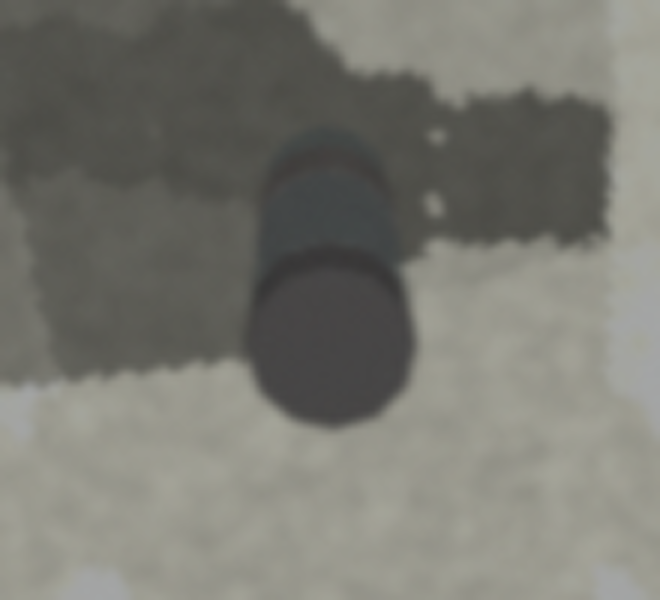

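The cap centre at (255,197) gives (0.590, -0.2065), which agrees with the two outside views to within 2 mm. I'll descend.

Call:
apply_moves(
  plan=[0.0025,0.002,0.008,0,0,0,0.0025,0.002,0.02,0,0,0,0.0025,0.002,0.034,0,0,0,0.0025,0.002,0.048,0,0,0,0.0025,0.002,0.062,0,0,0,0.0025,0.002,0.076,0,0,0,0.0025,0.002,0.09,0,0,0,0.0025,0.002,0.102,0,0,0,0.0025,0.002,0.112,0,0,0,0.0025,0.002,0.119,0,0,0,0.0025,0.002,0.123,0,0,0,0.0025,0.002,0.123,0,0,0],
  grip=0.05,
)

```text
clock: 3.35
eef_pos: [0.5902, -0.2034, 0.0377]
tool_rot: [0.225, 0.974, 0.0, -0.001]
ft_force: [-0.3, 0.1, 0.0]
grip_width: 0.05
```

Call:
apply_moves(
  plan=[0,0,0,0,0,0,0,0,0,0,0,0,0,0,0,0,0,0,0,0,0,0,0,0],
  grip=0.03,
)

```text
clock: 3.68
eef_pos: [0.5913, -0.2045, 0.039]
tool_rot: [0.226, 0.974, -0.0, 0.001]
ft_force: [-0.2, 1.1, 0.1]
grip_width: 0.03
```

Run:
```python
from h import *
rel(.591,-.207,.036)
c=optics.camera("wrist"); cv2.imwrite("pics/w2.png",c["pixels"][:,:,::-1])
```

```text
t 3.68 pos [ 0.5913 -0.2045  0.039 ] psi 63.93 tilt [ 0.0012 -0.0004] F [-0.2  1.1  0.1] T [-0.051 -0.028  0.008] w 0.03 q [-0.33  0.62  0.07  1.02  0.    0.12]
shift [-0.0008 -0.0023  0.003 ] rot [ 0.0002  0.0013 -0.    ]
```

View pics/w2.png

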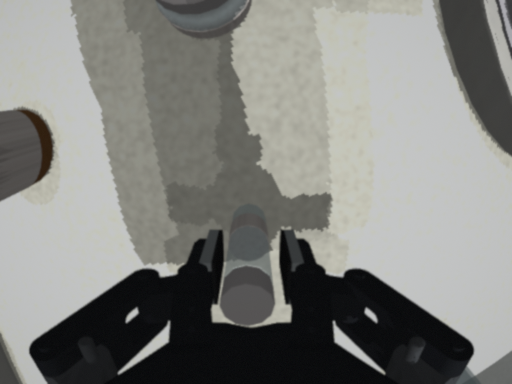

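The vial stands upright between the pads, at column 246 against a jaw centre of about 251, so it is about 2 mm towards tool -y. That matches the measured offset. I'll correct it and close gently.

Call:
apply_moves(
  plan=[-0.0005,-0.001,0.001,0,0,0,-0.001,-0.002,0.002,0,0,0,-0.001,-0.002,0.002,0,0,0],
  grip=0.025,
)

```text
clock: 3.98
eef_pos: [0.5907, -0.2068, 0.0361]
tool_rot: [0.226, 0.974, -0.0, -0.0]
ft_force: [-0.5, 1.3, 0.3]
grip_width: 0.025
```

Call:
apply_moves(
  plan=[0,0,0,0,0,0,0,0,0,0,0,0,0,0,0,0,0,0],
  grip=0.022,
)

```text
clock: 4.23
eef_pos: [0.5908, -0.2065, 0.0362]
tool_rot: [0.225, 0.974, -0.0, -0.0]
ft_force: [-0.8, -0.5, -0.4]
grip_width: 0.0223
```

Call:
apply_moves(
  plan=[0,0,0,0,0,0,0,0,0,0,0,0,0,0,0,0,0,0],
  grip=0.021,
)

```text
clock: 4.48
eef_pos: [0.5909, -0.2065, 0.0363]
tool_rot: [0.225, 0.974, -0.0, 0.0]
ft_force: [0.4, 0.5, -1.1]
grip_width: 0.0216
```

Call:
apply_moves(
  plan=[0,0,0,0,0,0,0,0,0,0,0,0],
)

```text
clock: 4.65
eef_pos: [0.5909, -0.2065, 0.0363]
tool_rot: [0.225, 0.974, -0.0, 0.0]
ft_force: [0.5, -0.5, 0.9]
grip_width: 0.0213
```

Call:
apply_moves(
  plan=[0,0,0,0,0,0,0,0,0,0,0,0,0,0,0,0,0,0],
  grip=0.0205,
)

```text
clock: 4.9
eef_pos: [0.5909, -0.2065, 0.0364]
tool_rot: [0.225, 0.974, -0.0, 0.0]
ft_force: [0.4, 0.1, 0.5]
grip_width: 0.0212
```

Call:
apply_moves(
  plan=[0,0,-0.003,0,0,0,0,0,-0.008,0,0,0,0,0,-0.014,0,0,0,0,0,-0.02,0,0,0,0,0,-0.02,0,0,0],
)

```text
clock: 5.32
eef_pos: [0.5921, -0.207, 0.0584]
tool_rot: [0.225, 0.974, -0.0, 0.002]
ft_force: [0.5, -0.2, -0.6]
grip_width: 0.0212
```

Run:
```python
from h import *
rel(.4678,.1034,.20,85.4)
c=optics.camera("scene"); cv2.imwrite("pics/s3.png",cv2.resize(c["pixels"][150:270,90:250,::-1],None,fx=5,fy=5,interpolation=cv2.INTER_CUBIC))
c=optics.camera("wrist"); cv2.imwrite("pics/w3.png",c["pixels"][:,:,::-1])
```

```text
t 5.32 pos [ 0.5921 -0.207   0.0584] psi 63.94 tilt [ 0.0032 -0.0011] F [ 0.5 -0.2 -0.6] T [ 0.03  -0.063 -0.082] w 0.0212 q [-0.34  0.6   0.1   1.06 -0.    0.12]
shift [ 0.2475  0.2243 -0.1423] rot [-2.000e-04  3.400e-03 -3.745e-01]
```

View pics/s3.png

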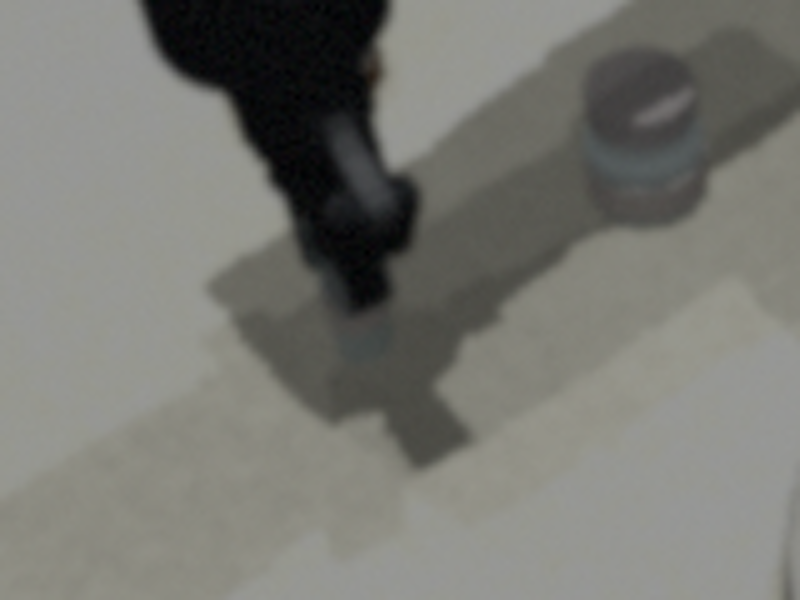

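View pics/w3.png

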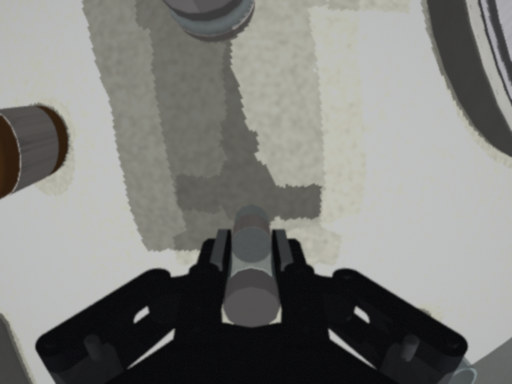

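The vial came up upright and did not slip: same place in the jaws, opening 21.2 mm. I'll carry it over the cup.

Call:
apply_moves(
  plan=[0,0,-0.01,0,0,0,0.003,0.003,-0.026,0,0,-0.02,0.01,0.009,-0.046,0,0,-0.05,0.022,0.02,-0.066,0,0,-0.08,0.038,0.034,-0.086,0,0,-0.12,0.056,0.05,-0.104,0,0,-0.16,0.075,0.068,-0.119,0,0,-0.2,0.094,0.085,-0.131,0,0,-0.24,0.113,0.102,-0.138,0,0,-0.28,0.132,0.119,-0.142,0,0,-0.32,0.151,0.136,-0.142,0,0,-0.35,0.17,0.153,-0.142,0,0,-0.3745],
)

```text
clock: 6.42
eef_pos: [0.5049, 0.0066, 0.1994]
tool_rot: [0.04, 0.999, 0.0, 0.001]
ft_force: [0.7, 0.4, -0.9]
grip_width: 0.0211
```

```bash
python3 -c "
from h import *
rel(.4678,.1034,.20,85.4)"
```

```text
t 6.42 pos [0.5049 0.0066 0.1994] psi 85.47 tilt [0.0015 0.0001] F [ 0.7  0.4 -0.9] T [ 0.013 -0.056  0.058] w 0.0211 q [ 0.01  0.27 -0.05  1.26  0.    0.09]
shift [ 0.0446  0.0935 -0.0006] rot [0.0002 0.0015 0.0012]
```

Call:
apply_moves(
  plan=[0.008,0.017,0,0,0,0,0.016,0.034,0,0,0,0,0.024,0.05,0,0,0,0,0.032,0.067,0,0,0,0,0.038,0.08,0,0,0,0,0.042,0.088,0,0,0,0,0.042,0.088,0,0,0,0,0.042,0.088,0,0,0,0,0.042,0.088,0,0,0,0],
)

```text
clock: 7.17
eef_pos: [0.4708, 0.0961, 0.1985]
tool_rot: [0.04, 0.999, -0.0, 0.0]
ft_force: [-0.3, 0.1, -0.8]
grip_width: 0.0214
```

Run:
```python
from h import *
rel(.4678,.1034,.20,85.4)
c=optics.camera("wrist"); cv2.imwrite("pics/w4.png",c["pixels"][:,:,::-1])
rel(.4678,.1034,.20,85.4)
c=optics.camera("scene"); cv2.imwrite("pics/s4.png",cv2.resize(c["pixels"][130:280,220:420,::-1],None,fx=4,fy=4,interpolation=cv2.INTER_CUBIC))
```

```text
t 7.17 pos [0.4708 0.0961 0.1985] psi 85.37 tilt [ 0.0004 -0.0004] F [-0.3  0.1 -0.8] T [-0.009 -0.014 -0.054] w 0.0214 q [ 0.2   0.22 -0.11  1.24 -0.    0.28]
shift [ 0.0036  0.007  -0.0015] rot [-0.0003  0.0004 -0.0005]
t 7.22 pos [0.4708 0.096  0.1984] psi 85.35 tilt [ 0.0002 -0.0003] F [ 0.1 -0.4 -0.5] T [-0.005  0.041  0.008] w 0.0217 q [ 0.2   0.22 -0.11  1.24 -0.    0.28]
shift [ 0.0036  0.0071 -0.0016] rot [-0.0003  0.0002 -0.0009]
```

View pics/w4.png

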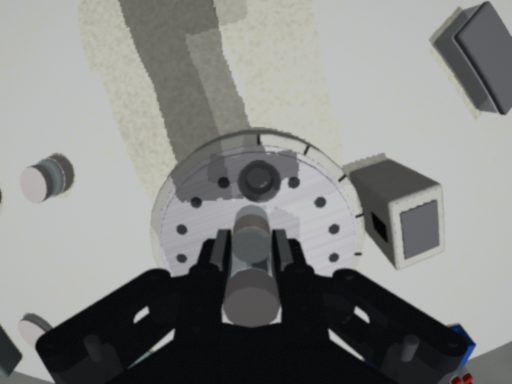

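View pics/s4.png

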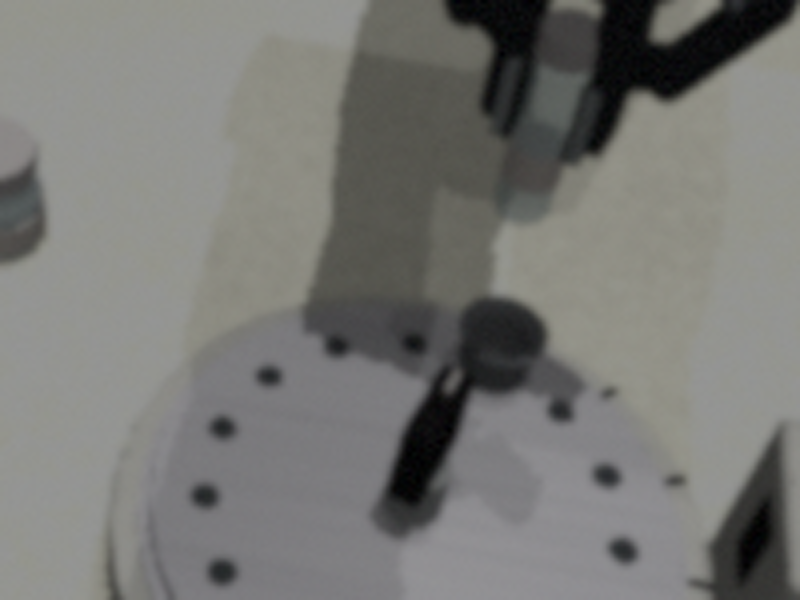

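The cup mouth is at about (260,180) in the wrist view, with the vial in the jaws (cap (251,298)). I'll check both against the earlier numbers.

Run:
```python
from h import *
o=sensors.get_obs(); c=optics.camera("wrist")
cv2.imwrite("pics/w5.png",cv2.resize(c["pixels"][130:340,190:320,::-1],None,fx=3.6*.78,fy=3.6*.78,interpolation=cv2.INTER_CUBIC))
print("cup rim",onz(c,260,180,.086,o))
zt=o["eef_pos"][2]+.0537
p=onz(c,251,298,zt,o); print("cap",p,p-o["eef_pos"]); 
zb=o["eef_pos"][2]-.0363
p=onz(c,251,222,zb,o); print("foot approx",p-o["eef_pos"])
# dots
g=cv2.cvtColor(c["pixels"],cv2.COLOR_RGB2GRAY)
for uv in [(223,183),(293,183),(197,202),(320,202),(182,230),(334,230),(182,258),(334,257)]: print(np.round(onz(c,*uv,.06,o),4), end=' ')
P=np.array([onz(c,*uv,.06,o)[:2] for uv in [(223,183),(293,183),(197,202),(320,202),(182,230),(334,230),(182,258),(334,257)]])
print(circ(P))
```

```text
cup rim [0.4654152  0.10351758 0.086     ]
cap [0.46485654 0.09558803 0.2520212 ] [-0.00595066 -0.0003316   0.0537    ]
foot approx [ 0.00174114 -0.0009773  -0.0363    ]
[0.4726 0.0673 0.06  ] [0.4781 0.1361 0.06  ] [0.4902 0.0387 0.06  ] [0.5004 0.1632 0.06  ] [0.5201 0.0179 0.06  ] [0.5336 0.1787 0.06  ] [0.5541 0.0118 0.06  ] [0.5672 0.1798 0.06  ] (array([0.55239776, 0.09625461]), np.float64(0.08465810004337512))
```

View pics/w5.png

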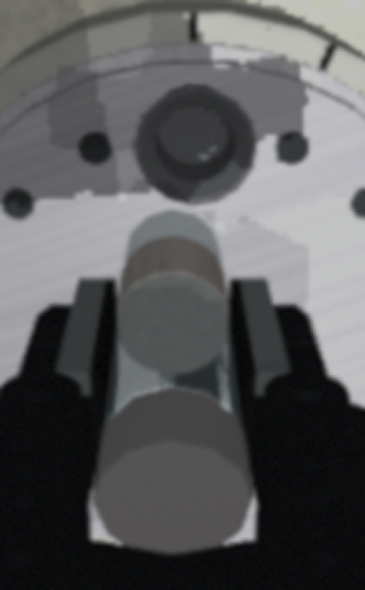

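Run:
```python
from h import *
o=sensors.get_obs(); c=optics.camera("wrist")
zt=o["eef_pos"][2]+.0537
for v in (304,307,310): print("cap",onz(c,251.6,v,zt,o)-o["eef_pos"])
zb=o["eef_pos"][2]-.0363
# foot far edge row 212/2.808+130, sides
v=212/2.808+130
print("foot edge",onz(c,251,v,zb,o)-o["eef_pos"], "centre = edge +11mm x")
# cap near & far edges: rows crop 552, 440
for r in (552,442): print(onz(c,251.6,r/2.808+130,zt,o)-o["eef_pos"])
for x in (92,255): print(onz(c,x/2.808+190,307,zt,o)-o["eef_pos"])
```

```text
cap [-0.00301866 -0.00034857  0.0537    ]
cap [-0.0015296  -0.00046841  0.0537    ]
cap [-1.54715819e-05 -5.90247332e-04  5.37000000e-02]
foot edge [-9.70293121e-03 -4.25454203e-05 -3.63000000e-02] centre = edge +11mm x
[ 0.00885081 -0.00130346  0.0537    ]
[-0.01084126  0.00028121  0.0537    ]
[-0.00224225 -0.01135525  0.0537    ]
[-0.00044089  0.01053644  0.0537    ]
```

The vial is upright and centred on the TCP within about 1.5 mm. The wrist view puts the wheel axis at (0.552, 0.096), which agrees too. I'll align and lower to just above the rim.

Call:
apply_moves(
  plan=[0.0022,0.0036,0,0,0,0,0.0044,0.0072,0,0,0,0,0.0044,0.0072,0.006,0,0,0,0.0044,0.0072,0.014,0,0,0,0.0044,0.0072,0.024,0,0,0,0.0044,0.0072,0.034,0,0,0,0.0044,0.0072,0.044,0,0,0,0.0044,0.0072,0.053,0,0,0,0.0044,0.0072,0.06,0,0,0,0.0044,0.0072,0.065,0,0,0,0.0044,0.0072,0.066,0,0,0,0.0044,0.0072,0.066,0,0,0],
)

```text
clock: 8.37
eef_pos: [0.4665, 0.1042, 0.1319]
tool_rot: [0.04, 0.999, -0.0, -0.0]
ft_force: [-0.4, 0.5, -0.3]
grip_width: 0.0211
```

Run:
```python
from h import *
rel(.467,.1035,.0983,85.4)
c=optics.camera("wrist"); cv2.imwrite("pics/w6.png",c["pixels"][:,:,::-1])
c=optics.camera("scene"); cv2.imwrite("pics/s6.png",cv2.resize(c["pixels"][150:260,280:400,::-1],None,fx=5,fy=5,interpolation=cv2.INTER_CUBIC))
```

```text
t 8.37 pos [0.4665 0.1042 0.1319] psi 85.4 tilt [-0.0007 -0.0001] F [-0.4  0.5 -0.3] T [-0.046  0.023  0.033] w 0.0211 q [ 0.22  0.27 -0.23  1.07  0.    0.3 ]
shift [-0.0006 -0.0006  0.0336] rot [-0.0002 -0.0007 -0.    ]
```

View pics/w6.png

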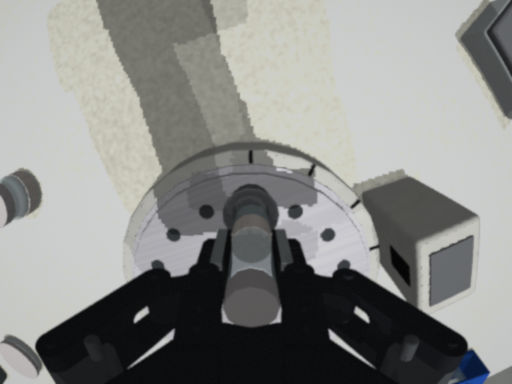

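View pics/s6.png

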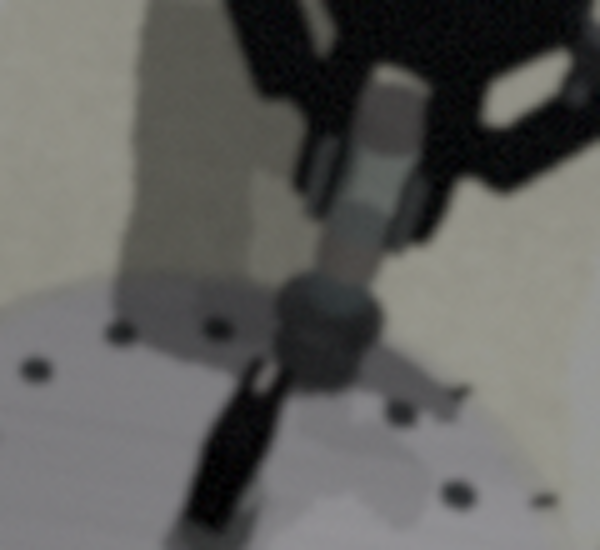

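The vial's foot is over the mouth and centred in both views. I'll lower slowly.

Call:
apply_moves(
  plan=[-0.0003,-0.0003,0.004,0,0,0,-0.0005,-0.0005,0.008,0,0,0,-0.0005,-0.0005,0.012,0,0,0,-0.0005,-0.0005,0.016,0,0,0,-0.0005,-0.0005,0.02,0,0,0,-0.0005,-0.0005,0.024,0,0,0,-0.0005,-0.0005,0.027,0,0,0,-0.0005,-0.0005,0.029,0,0,0,-0.0005,-0.0005,0.03,0,0,0,-0.0005,-0.0005,0.03,0,0,0],
)

```text
clock: 9.3
eef_pos: [0.467, 0.1036, 0.102]
tool_rot: [0.04, 0.999, -0.0, -0.0]
ft_force: [0.9, -1.0, -0.1]
grip_width: 0.0212
```

Call:
apply_moves(
  plan=[0,0,0.001,0,0,0,0,0,0.0015,0,0,0,0,0,0.002,0,0,0,0,0,0.002,0,0,0],
)

```text
clock: 9.63
eef_pos: [0.4672, 0.1037, 0.1004]
tool_rot: [0.04, 0.999, 0.0, 0.0]
ft_force: [-0.4, 0.6, 0.7]
grip_width: 0.0211
```

Call:
apply_moves(
  plan=[0,0,0.0005,0,0,0,0,0,0.001,0,0,0,0,0,0.001,0,0,0],
)

```text
clock: 9.88
eef_pos: [0.4671, 0.1037, 0.0993]
tool_rot: [0.04, 0.999, -0.0, -0.0]
ft_force: [-0.4, 0.2, 0.1]
grip_width: 0.0209
```

Call:
apply_moves(
  plan=[0,0,0.0005,0,0,0,0,0,0.001,0,0,0,0,0,0.001,0,0,0],
)

```text
clock: 10.13
eef_pos: [0.4672, 0.1037, 0.0983]
tool_rot: [0.04, 0.999, 0.0, 0.0]
ft_force: [0.8, 0.3, -0.6]
grip_width: 0.0213
```

Run:
```python
from h import *
rel(.467,.1035,.0983,85.4)
c=optics.camera("scene"); cv2.imwrite("pics/s7.png",cv2.resize(c["pixels"][150:260,280:400,::-1],None,fx=5,fy=5,interpolation=cv2.INTER_CUBIC))
```

```text
t 10.13 pos [0.4672 0.1037 0.0983] psi 85.4 tilt [0.0001 0.    ] F [ 0.8  0.3 -0.6] T [ 0.01  -0.039 -0.051] w 0.0213 q [ 0.22  0.3  -0.28  0.99  0.    0.3 ]
shift [ 0.0002 -0.0002 -0.    ] rot [ 0.      0.0001 -0.0001]
```

View pics/s7.png

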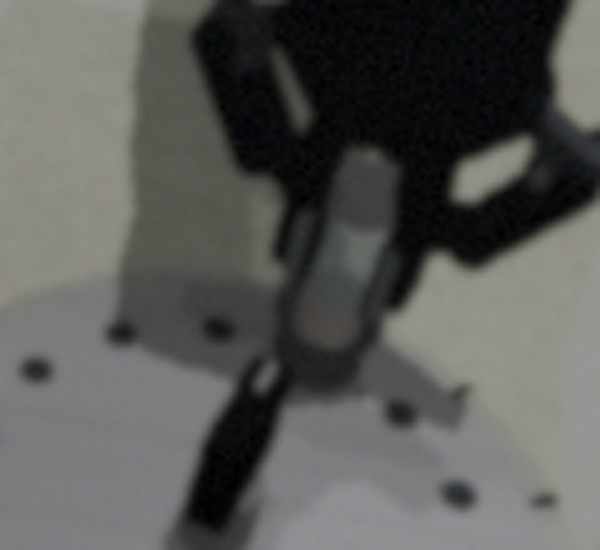

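The vial is in the cup. I'll feel for the floor with two more 1 mm steps.

Call:
apply_moves(
  plan=[0,0,0.0005,0,0,0,0,0,0.001,0,0,0,0,0,0.001,0,0,0],
)

```text
clock: 10.43
eef_pos: [0.4673, 0.1037, 0.0982]
tool_rot: [0.04, 0.999, 0.0, 0.0]
ft_force: [-2.9, -0.3, 6.2]
grip_width: 0.0212
```

Run:
```python
from h import *
rel(.467,.1035,.0983,85.4)
```

```text
t 10.43 pos [0.4673 0.1037 0.0982] psi 85.39 tilt [0.0008 0.0003] F [-2.9 -0.3  6.2] T [-0.094  0.452  0.016] w 0.0212 q [ 0.22  0.3  -0.28  0.99  0.    0.3 ]
shift [ 0.0003 -0.0003 -0.0001] rot [ 0.0003  0.0007 -0.0001]
```

The floor contact (6 N up) comes at exactly the expected TCP height of 0.098. I'll release gradually.

Call:
apply_moves(
  plan=[0,0,-0.0005,0,0,0,0,0,-0.0005,0,0,0],
  grip=0.022,
)

```text
clock: 10.6
eef_pos: [0.4674, 0.1037, 0.098]
tool_rot: [0.04, 0.999, 0.0, 0.0]
ft_force: [0.3, 0.1, 0.6]
grip_width: 0.0218
```

Call:
apply_moves(
  plan=[0,0,0,0,0,0,0,0,0,0,0,0,0,0,0,0,0,0],
  grip=0.026,
)

```text
clock: 10.85
eef_pos: [0.4671, 0.1036, 0.0976]
tool_rot: [0.04, 0.999, -0.0, -0.0]
ft_force: [0.3, -0.1, -0.3]
grip_width: 0.0259
```

Call:
apply_moves(
  plan=[0,0,0,0,0,0,0,0,0,0,0,0,0,0,0,0,0,0],
  grip=0.055,
)

```text
clock: 11.1
eef_pos: [0.4672, 0.1037, 0.0978]
tool_rot: [0.04, 0.999, -0.0, -0.0]
ft_force: [0.0, -0.0, -0.3]
grip_width: 0.0551
```

Call:
apply_moves(
  plan=[0,0,-0.006,0,0,0,0,0,-0.016,0,0,0,0,0,-0.028,0,0,0,0,0,-0.042,0,0,0,0,0,-0.057,0,0,0,0,0,-0.072,0,0,0,0,0,-0.085,0,0,0,0,0,-0.095,0,0,0,0,0,-0.1,0,0,0,0,0,-0.1,0,0,0],
)

```text
clock: 11.93
eef_pos: [0.468, 0.1038, 0.1994]
tool_rot: [0.04, 0.999, 0.0, 0.001]
ft_force: [-0.0, -0.8, -0.5]
grip_width: 0.055
```

Run:
```python
from h import *
rel(.5525,.0966,.091,85.4)
c=optics.camera("wrist"); cv2.imwrite("pics/w8.png",c["pixels"][:,:,::-1])
c=optics.camera("scene"); cv2.imwrite("pics/s8.png",cv2.resize(c["pixels"][150:320,220:440,::-1],None,fx=3.5,fy=3.5,interpolation=cv2.INTER_CUBIC))
```

```text
t 11.93 pos [0.468  0.1038 0.1994] psi 85.4 tilt [0.0029 0.0006] F [-0.  -0.8 -0.5] T [-0.011  0.003 -0.021] w 0.055 q [ 0.22  0.21 -0.11  1.24 -0.    0.3 ]
shift [-0.0845 -0.0005  0.1086] rot [ 0.0009  0.0029 -0.    ]
```

View pics/w8.png

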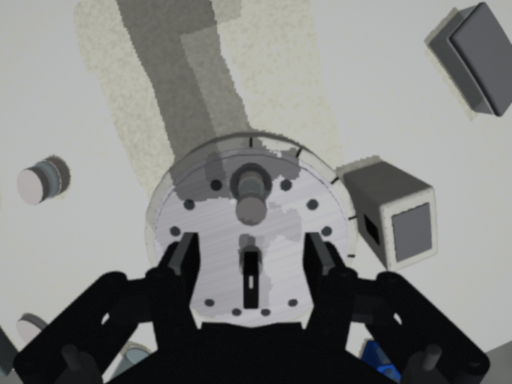

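View pics/s8.png

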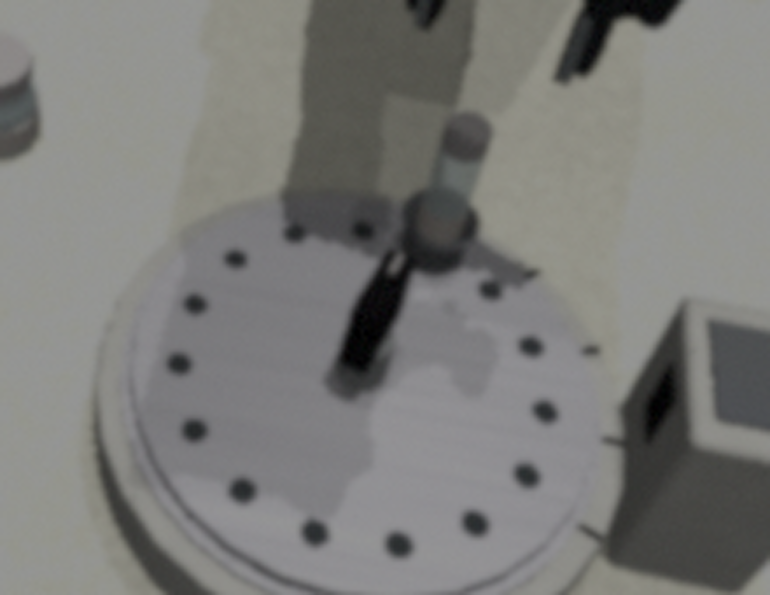

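Run:
```python
from h import *
cs=optics.camera("scene"); print(onz(cs,353.4,187.1,.152))
```

```text
[0.47117307 0.1037013  0.152     ]
```

Call:
apply_moves(
  plan=[-0.01,0,0,0,0,0,-0.03,0,0,0,0,0,-0.05,0,0,0,0,0,-0.068,0,0,0,0,0,-0.08,0,0,0,0,0,-0.0845,-0.0005,0,0,0,0,-0.0845,-0.0005,0.008,0,0,0,-0.0845,-0.0005,0.018,0,0,0,-0.0845,-0.0005,0.03,0,0,0,-0.0845,-0.0005,0.038,0,0,0,-0.0845,-0.0005,0.04,0,0,0,-0.0845,-0.0005,0.04,0,0,0],
)

```text
clock: 13.08
eef_pos: [0.55, 0.0963, 0.1565]
tool_rot: [0.04, 0.999, -0.0, -0.001]
ft_force: [0.3, 0.3, -0.8]
grip_width: 0.0551
```

Run:
```python
from h import *
rel(.5525,.0966,.091,85.4)
c=optics.camera("wrist"); cv2.imwrite("pics/w9.png",c["pixels"][:,:,::-1])
```

```text
t 13.08 pos [0.55   0.0963 0.1565] psi 85.41 tilt [-0.0028 -0.0005] F [ 0.3  0.3 -0.8] T [ 0.04  -0.017 -0.006] w 0.0551 q [ 0.17  0.4   0.03  1.2  -0.    0.25]
shift [-0.0027  0.0006  0.0655] rot [-0.0007 -0.0027  0.0002]
```

View pics/w9.png

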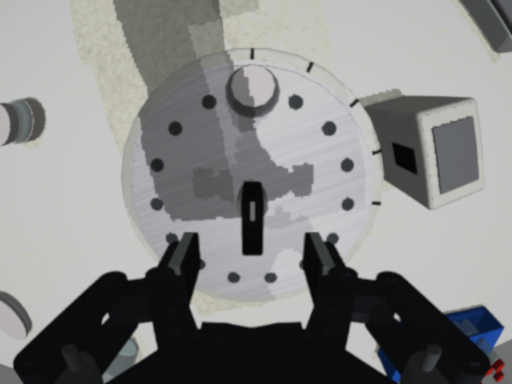

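The knob bar lies vertical at column 252, midway between the jaws, and the vial stands in the cup at (252,88). I'll descend and grip.

Call:
apply_moves(
  plan=[-0.0015,0.0005,0.006,0,0,0,-0.0025,0.0005,0.014,0,0,0,-0.0025,0.0005,0.024,0,0,0,-0.0025,0.0005,0.034,0,0,0,-0.0025,0.0005,0.044,0,0,0,-0.0025,0.0005,0.053,0,0,0,-0.0025,0.0005,0.06,0,0,0,-0.0025,0.0005,0.064,0,0,0,-0.0025,0.0005,0.0655,0,0,0,-0.0025,0.0005,0.0655,0,0,0,-0.0025,0.0005,0.0655,0,0,0],
)

```text
clock: 14.05
eef_pos: [0.5542, 0.0967, 0.0926]
tool_rot: [0.04, 0.999, 0.0, 0.0]
ft_force: [0.2, -0.5, 0.5]
grip_width: 0.055
```

Run:
```python
from h import *
rel(.5525,.0966,.091,85.4)
```

```text
t 14.05 pos [0.5542 0.0967 0.0926] psi 85.4 tilt [0.0007 0.0001] F [ 0.2 -0.5  0.5] T [-0.012  0.006  0.041] w 0.055 q [ 0.17  0.46 -0.06  1.06 -0.    0.25]
shift [ 0.0017 -0.0003  0.0016] rot [ 0.0002  0.0007 -0.    ]
```

Call:
apply_moves(
  plan=[0.0015,0,0.001,0,0,0,0.0015,0,0.001,0,0,0,0.0015,0,0.001,0,0,0,0.0015,0,0.001,0,0,0],
  grip=0.018,
)

```text
clock: 14.38
eef_pos: [0.5525, 0.0968, 0.0916]
tool_rot: [0.04, 0.999, 0.0, 0.0]
ft_force: [0.1, 0.1, -0.1]
grip_width: 0.0184
```

Call:
apply_moves(
  plan=[0,0,0,0,0,0,0,0,0,0,0,0,0,0,0,0,0,0],
  grip=0.013,
)

```text
clock: 14.63
eef_pos: [0.5525, 0.0967, 0.0917]
tool_rot: [0.04, 0.999, -0.0, 0.0]
ft_force: [-0.6, -0.7, 2.5]
grip_width: 0.0137
```

Run:
```python
from h import *
rel(.5525,.0966,.091,85.4)
```

```text
t 14.63 pos [0.5525 0.0967 0.0917] psi 85.39 tilt [ 0.0005 -0.0001] F [-0.6 -0.7  2.5] T [-0.154  0.132 -0.008] w 0.0137 q [ 0.17  0.46 -0.06  1.05 -0.    0.25]
shift [ 0.     -0.0001  0.0007] rot [-0.0001  0.0005 -0.0001]
```

Centred on the knob. I'll firm up the grip, then turn (clockwise from above = +tool z) in two parts.

Call:
apply_moves(
  plan=[0,0,0,0,0,0,0,0,0,0,0,0,0,0,0,0,0,0],
  grip=0.008,
)

```text
clock: 14.88
eef_pos: [0.5525, 0.0967, 0.0917]
tool_rot: [0.04, 0.999, -0.0, 0.0]
ft_force: [-1.2, -1.0, 4.9]
grip_width: 0.0134
```

Call:
apply_moves(
  plan=[0,0,0,0,0,0.02,0,0,0,0,0,0.06,0,0,0,0,0,0.11,0,0,0,0,0,0.16,0,0,0,0,0,0.21,0,0,0,0,0,0.26,0,0,0,0,0,0.31,0,0,0,0,0,0.36,0,0,0,0,0,0.41,0,0,0,0,0,0.45,0,0,0,0,0,0.48,0,0,0,0,0,0.5],
)

```text
clock: 15.88
eef_pos: [0.5526, 0.0967, 0.0917]
tool_rot: [0.287, 0.958, 0.0, 0.0]
ft_force: [-1.6, -2.0, 5.2]
grip_width: 0.0133
```

```bash
cat > wh.py <<'E'
from h import *
def wheel(n):
    o=sensors.get_obs()
    for nm in ("scene","top","wrist"):
        c=optics.camera(nm); cv2.imwrite(f"pics/{nm}_{n}.png",c["pixels"][:,:,::-1])
        if nm=="wrist": continue
        x,y,w,h={"top":(40,90,210,145),"scene":(235,190,230,150)}[nm]
        g=cv2.resize(cv2.cvtColor(c["pixels"],cv2.COLOR_RGB2GRAY)[y:y+h,x:x+w],None,fx=4,fy=4,interpolation=cv2.INTER_CUBIC)
        for th in (85,70,55,40):
            k,l,st,ce=cv2.connectedComponentsWithStats((g<th).astype(np.uint8)); A=[]
            for i in range(1,k):
                if 150<st[i,4]<900 and max(st[i,2:4])<40:
                    q=onz(c,x+(ce[i][0]+.5)/4-.5,y+(ce[i][1]+.5)/4-.5,.06)[:2]-[.5525,.0966]
                    if abs(np.hypot(*q)-.085)<.0025: A.append(np.degrees(np.arctan2(q[1],q[0])))
            print(nm,th,"turn mod 24:",[round(float((7.4-a)%24),1) for a in A])
    rel(.5525,.0966,.091,13.4)
E
python3 -c "
from wh import *; wheel(1)"
```

```text
scene 85 turn mod 24: [4.4, 4.7, 4.5, 4.7, 4.6, 4.6, 4.6, 4.7, 4.6]
scene 70 turn mod 24: [4.5, 4.4, 4.4, 4.7, 4.5, 4.7, 4.6, 4.6, 4.7, 4.6, 4.6]
scene 55 turn mod 24: [4.3, 4.4, 4.6, 4.6, 4.6, 4.7, 4.6, 4.7]
scene 40 turn mod 24: [4.4]
top 85 turn mod 24: [4.7, 4.8, 5.0, 5.1, 4.6, 4.7]
top 70 turn mod 24: [4.6, 4.8, 5.0, 5.1, 5.1, 5.0, 4.6, 5.0, 4.4, 4.8]
top 55 turn mod 24: [4.6, 4.7, 5.0, 5.1, 5.1, 5.0, 4.6, 5.0, 4.6, 4.8]
top 40 turn mod 24: [5.0, 5.1, 4.6]
t 16.03 pos [0.5525 0.0967 0.0917] psi 56.71 tilt [ 0.0005 -0.0001] F [-1.3 -1.5  5.8] T [-0.239  0.289  0.077] w 0.0133 q [ 0.17  0.46 -0.06  1.05 -0.    0.75]
shift [-0.     -0.0001  0.0007] rot [3.000e-04 4.000e-04 7.559e-01]
```

View pics/wrist_1.png

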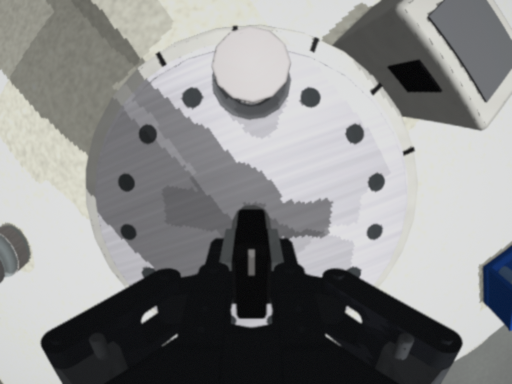

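The wheel has followed the hand exactly (28.7° by the dots, 28.7° by the tool), past the first click, with the vial upright. I'll turn the remaining 0.756 rad.

Call:
apply_moves(
  plan=[0,0,0,0,0,0.02,0,0,0,0,0,0.06,0,0,0,0,0,0.11,0,0,0,0,0,0.16,0,0,0,0,0,0.21,0,0,0,0,0,0.26,0,0,0,0,0,0.31,0,0,0,0,0,0.36,0,0,0,0,0,0.41,0,0,0,0,0,0.45,0,0,0,0,0,0.48,0,0,0,0,0,0.5],
)

```text
clock: 17.03
eef_pos: [0.5526, 0.0968, 0.0917]
tool_rot: [0.515, 0.857, 0.0, 0.0]
ft_force: [-1.1, -1.6, 5.1]
grip_width: 0.0135
```

Call:
apply_moves(
  plan=[0,0,0,0,0,0.02,0,0,0,0,0,0.05,0,0,0,0,0,0.09,0,0,0,0,0,0.13,0,0,0,0,0,0.17,0,0,0,0,0,0.2,0,0,0,0,0,0.225,0,0,0,0,0,0.243,0,0,0,0,0,0.256,0,0,0,0,0,0.256,0,0,0,0,0,0.256],
)

```text
clock: 17.95
eef_pos: [0.5526, 0.0968, 0.0917]
tool_rot: [0.62, 0.785, 0.0, 0.0]
ft_force: [-1.4, -1.3, 5.4]
grip_width: 0.0132
```

```bash
python3 -c "
from wh import *; wheel(2)"
```

```text
scene 85 turn mod 24: [23.9, 23.6, 23.6, 23.7, 23.8, 23.8, 24.0, 24.0, 23.9]
scene 70 turn mod 24: [23.8, 0.2, 23.9, 23.6, 23.6, 23.7, 23.9, 23.7, 0.0, 23.9, 24.0]
scene 55 turn mod 24: [23.7, 23.9, 23.6, 23.7, 23.9, 23.8, 0.0, 23.9, 0.0]
scene 40 turn mod 24: [23.7, 23.7]
top 85 turn mod 24: [23.9, 23.9, 0.1, 0.1, 0.2, 23.8, 23.9, 22.7]
top 70 turn mod 24: [23.9, 23.9, 0.1, 0.1, 0.2, 0.7, 23.8, 0.1, 24.0, 23.8, 23.4]
top 55 turn mod 24: [23.9, 23.9, 0.2, 0.1, 0.3, 0.5, 23.7, 0.1, 24.0, 23.9, 23.7]
top 40 turn mod 24: [0.5, 0.1, 0.0]
t 18.1 pos [0.5527 0.0968 0.0917] psi 13.41 tilt [ 0.0007 -0.0001] F [-1.  -0.6  4.9] T [-0.228  0.312  0.059] w 0.0137 q [ 0.17  0.46 -0.06  1.05 -0.    1.51]
shift [-0.0002 -0.0002  0.0007] rot [0.0007 0.0002 0.0001]
```

View pics/wrist_2.png

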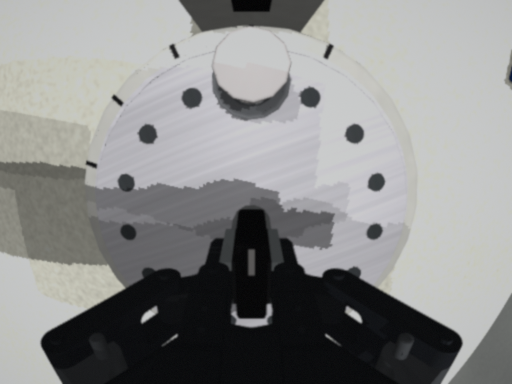

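View pics/scene_2.png

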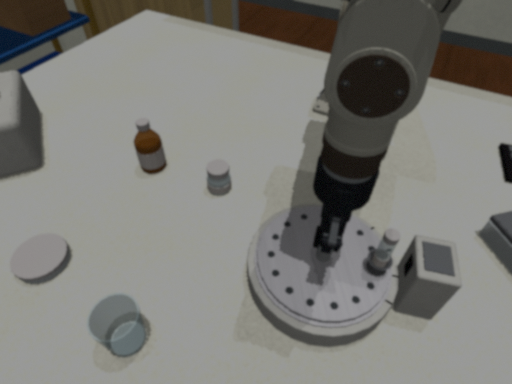

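The wheel is at 72.0° ± 0.2° by the dots. The vial is upright in the cup facing the reader window (wrist (251,62), window at (252,5)), and the jar and bottle haven't moved. I'll hold briefly, then hand in.

Call:
apply_moves(
  plan=[0,0,0,0,0,0,0,0,0,0,0,0,0,0,0,0,0,0,0,0,0,0,0,0,0,0,0,0,0,0,0,0,0,0,0,0],
)

```text
clock: 18.6
eef_pos: [0.5526, 0.0968, 0.0917]
tool_rot: [0.62, 0.785, 0.0, 0.0]
ft_force: [-1.1, -1.6, 5.1]
grip_width: 0.0133
```

```bash
python3 -c "
from h import *
rel(.5525,.0966,.091,13.4); print(bot.job_done())"
```

```text
t 18.6 pos [0.5526 0.0968 0.0917] psi 13.4 tilt [ 0.0007 -0.0001] F [-1.1 -1.6  5.1] T [-0.298  0.309  0.139] w 0.0133 q [ 0.17  0.46 -0.06  1.05 -0.    1.51]
shift [-0.0001 -0.0002  0.0007] rot [0.0006 0.0002 0.0001]
the job is handed in; nothing more can be done
None
```

I handed the job in at 18.6 s. The vial stands in the cup, and the gripper is holding the wheel still at the third stop.

- **Vial:** I gripped it with the opening set only about 1.5 mm below its 22 mm diameter, to stay well under 40 N. The grip force itself cannot be read, so that limit is inferred. I lowered it into the cup until it touched the floor, at about 6 N and the expected height, and then let go.
- **Wheel:** The wheel's dots read 72° in the last pictures, to within a few tenths of a degree, and the hand angle agrees; the third stop is at 72°. A handful of stray dot readings were up to about 1° off.
- **Other checks:** The last pictures show the vial upright in front of the reader. The jar and bottle stand where they were. The largest wrist force I saw was about 7 N.
- **Small disagreement:** After release, one scene-camera reading put the vial cap about 3 mm from the cup's computed position. The same camera was already 2–3 mm off on the cup rim, and the other views showed the vial centred.

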